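# Clip an adapter board into the spring board holder

### The job

Clip the green adapter board, components up, into the spring board holder: put either end of it under the hood of the sprung jaw and push that jaw back, lower the other end inside the fixed stop, and let go so that the spring seats it. It should end level on both ledges, held lengthwise between jaw and stop, roughly in the middle of their width.

Things in the scene. Friction and masses are not known exactly. Their poses are not given: they have to be found in the camera images.
- board_centre (a point): Centre of the green adapter board's plate: 50 mm wide (x), 160 long (y), 2 thick (z up), on four 5 mm pillars, 6 mm thick, at x +-19, y +-73 mm; this point starts 6 mm above the bench. About 100 g. Black headers at x +12, y +-36, 8 x 56 mm, top 10 mm over this point. Grip its black finned heat sink: 24 (x) x 40 (y) x 24 high, middle 24 mm straight over this point, above the headers.
- holder_seat (a point): On the fixed grey and metal board holder (255 mm long, 76 wide, y along it, z up): where the plate's centre lies when the board is seated, 36 mm above the bench. Ledges 70 mm wide, tops 6 mm under this point, carry the pillars. At -y the fixed stop: face 80 mm from here, 14 mm above its ledge, open above; ledge 32 mm deep. Between the ledges all is below 25 mm above the bench.
- sprung_face (a point): On the sprung jaw's upright face, which looks to the holder's -y; mid-width, 36 mm above the bench; axes as the holder's; moves with the jaw. The jaw's ledge reaches 28 mm out to -y, top 30 mm above the bench. A hood overhangs the face by 8 mm, underside 18 mm above the ledge; its turned-up lip reaches 8 mm farther out and up to 58 mm above the bench. Open at the sides.
- sprung_jaw (a joint): How far the sprung jaw is pushed back towards the holder's +y, m: 0 at rest (its face 150 mm from the fixed stop's face), 0.010 with the 160 mm board seated, 0.030 at the end of its travel. Its spring pushes with 4.2 N at 0, 5.4 N at 0.010, 7.8 N at 0.030.

How it is judged:
By the outcome, as a careful person would: the job done as asked, in the order asked, and still so for the second after the job is handed in, with the robot touching nothing.
It also fails if it takes over 40 s, if anything falls off the work surface, if the arm or the gripper's body presses on something with over 40 N, if the wrist force passes 120 N, or if a joint passes its speed limit or range.

### The arm

A 7-joint arm with a two-finger parallel gripper is mounted at the origin on a cart in front of the work surface, level with it; the furniture and walls round the work are solid. World frame = base frame: x ahead of the robot, y to its left, z up, the work surface at z = 0. Lengths are in m, angles in rad, forces in N, time in s.
With the tool pointing down it reaches from about 0.4 to 0.875 m from the base axis. Payload 19.3 kg.
Tool frame: the origin (TCP) lies midway between the tips of the shut fingers; the grasp point (between the pads) lies 19 mm behind it (bot.pinch_z is the distance from the TCP to the grasp point, in m); z points along the fingers, y is the line along which they close (so a half turn about z gives the same grasp; the last joint's range is limited). The gripper opens to 85 mm and grips with 20 to 120 N. Pads are 22 mm wide; open, the fingers measure 114 mm over their backs; the gripper's body (76 mm by 85 mm) begins 54 mm behind the grasp point. The pads swing forward as they close: fully open they stand 13 mm farther back than shut.
Start: joints at [-1.325, 0.521, -0.036, 1.599, 0.021, 1.021, -0.113], TCP at [0.194, 0.594, 0.231] pointing down, gripper open.
Joint ranges: [-2.91, 2.91], [-0.3, 2.13], [-1.5, 1.42], [0.17, 2.43], [-1.26, 4.41], [0.16, 1.93], [-2.52, 2.52]. Speed limits (rad/s): [1.89, 1.89, 2.39, 2.39, 3.01, 3.01, 3.01].

### API

Orientations are given as [roll, pitch, yaw] about the fixed x, y, z axes, in that order (R = Rz(yaw) Ry(pitch) Rx(roll)).
In Python, from workcell import observe, viewer, bot gives the robot as it stands. The module is installed in compiled form; this text tells all that it offers.
- The arm moves only by the tool play_rows, never from a script. Its argument "motion" is a list of rows, each a list of 7 numbers: the shift along the tool's x, y, z in cm, then the turn, a rotation vector about the tool's x, y, z in rad, then the opening, from -1 (shut) to 1 (fully open), so that 0 is half open. A call has exactly 5 rows; each row is the pose to reach, as a shift and turn from the pose commanded when the call began, along the tool's axes at that moment; what a row does not reach only later rows make up. A row lasts 1/10 s, in which the tool goes at most 50 mm and 8.59 degrees, less where a joint would pass 70% of its speed; a pose out of reach is approached as far as the arm can. A call with a gripper value outside its range is refused whole. The fingers move at their own pace and stop on an object; "squeeze" is the grip in N (left out, the last holds). Time passes only in rows, so rows that repeat a pose let the fingers close, or fill a call up. It gives the time, the measured TCP pose, the force, the opening and the grip force at its end, in the units of the state.
- observe(): the state, without advancing time (a new reading comes with each control period).
- viewer.grab_frame(name): name is "scene" or "top"; returns (picture, depth): 480x640x3 uint8, red, green, blue; 480x640 float32, m along the optical axis (not along the pixel's ray), 0 where there is no reading.
- viewer.camera_info(name): a dict with "fx", "fy", "cx", "cy" (pixels), "R" (3x3) and "t" (3): a world point X has camera coordinates R X + t. Camera axes: x right, y down, z forward; pixel columns grow to the right and rows downward; lengths in m; the calibration is good to about 2 mm. A picture is of the moment at which its call begins. camera_info takes no time and is no camera call.
- bot.job_done(): hands the job in; it is judged then, once.
The state is a dict: "clock": time; "qpos": joint angles; "qd": joint speeds; "joint_efforts": joint torques, N m; "position": TCP position; "tool_rot": TCP orientation; "force": force on the tool from outside, world axes, zero at the start; "moment": the same for the moment, N m; "grip_width": finger opening in m; "finger_force": force on a finger pad.
Only numpy, scipy, OpenCV 4.12 (cv2) and the standard library are available. Lean on these libraries where they do the work, as an engineer would, in place of code of your own. Each camera call takes 0.05 s, during which the arm holds its last target. There are 200 camera calls.

## Working session

There is one attempt and no reset: what is moved stays moved. The work goes in short steps, Python scripts to look and compute and a tool call to move; the robot and the scene stay as the last step left them, time stands still between calls to the robot, and variables do not carry over. Pictures are saved under pics/ and viewed, at most 10 in all, crops included, and the job is handed in when it is done.

Besides the shell and the picture viewer there is one more tool, called after "Request:" as a command line: name --pt "numbers of a row" for each row, then --argument value for the rest. play_rows: Moves the arm, as the interface text tells. Its arguments: {"type":"object","properties":{"motion":{"type":"array"},"squeeze":{"type":"number"}},"required":["motion"]}

```bash
mkdir -p pics; python3 - <<'E'
from workcell import observe, viewer, bot
import cv2, numpy as np
s=observe(); print({k:np.round(v,3) for k,v in s.items()}, bot.pinch_z)
for n in("scene","top"):
    p,d=viewer.grab_frame(n); cv2.imwrite(f"pics/{n}0.png",p[:,:,::-1]); np.savez(f"{n}0.npz",p=p,d=d)
    c=viewer.camera_info(n); print(n,c)
E
```

```text
{'clock': np.float64(0.0), 'qpos': array([-1.325,  0.522, -0.036,  1.6  ,  0.021,  1.021, -0.113]), 'qd': array([-0.001,  0.001, -0.001,  0.001, -0.   , -0.001,  0.002]), 'joint_efforts': array([ 1.0000e-03, -9.2711e+01,  1.9800e+00, -3.6991e+01,  1.8000e-02,
        8.0000e-03,  0.0000e+00]), 'position': array([0.194, 0.594, 0.231]), 'tool_rot': array([-3.14 ,  0.   ,  2.826]), 'force': array([ 0.54 , -0.284,  0.046]), 'moment': array([-0.003,  0.007,  0.017]), 'finger_force': np.float64(0.0), 'grip_width': np.float64(0.085)} 0.0187
scene {'fx': 619.4763821538518, 'fy': 619.4763821538518, 'cx': 324.968337413645, 'cy': 249.3639141532508, 'R': array([[ 0.69097118, -0.72266455, -0.01774206],
       [-0.46486395, -0.42541341, -0.77648241],
       [ 0.5535886 ,  0.54477461, -0.6298891 ]]), 't': array([-0.37322884,  0.21761074,  0.78311257])}
top {'fx': 486.51476313418675, 'fy': 486.51476313418675, 'cx': 320.4526640444009, 'cy': 243.745701321618, 'R': array([[ 6.88729185e-04, -9.99771011e-01,  2.13881283e-02],
       [-9.95290330e-01, -2.75862010e-03, -9.68996855e-02],
       [ 9.69364982e-02, -2.12206597e-02, -9.95064319e-01]]), 't': array([-0.09323183,  0.45457431,  0.84852614])}
```

View pics/scene0.png

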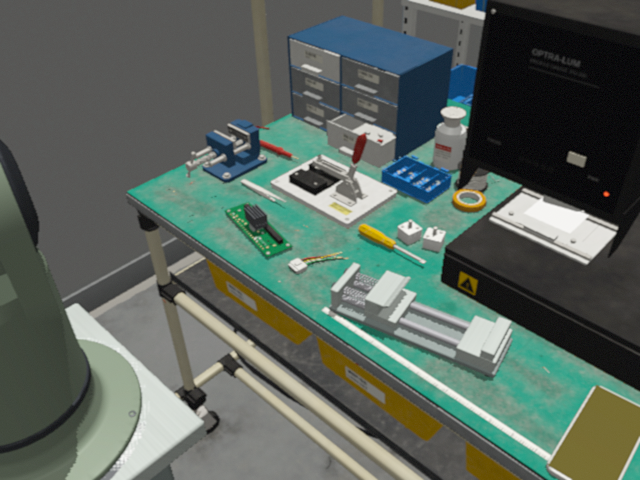

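View pics/top0.png

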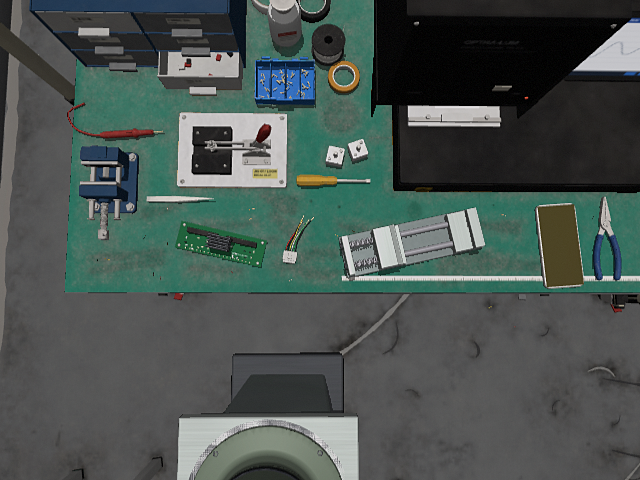

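The scene view shows the board at about (258,228) and the holder at about (420,315). In the top view the board is at (221,243) and the holder spans (345–485, 210–275), with the sprung jaw on its left (+y) and the fixed stop on its right.

```bash
cat > h.py <<'E'
import numpy as np, cv2
from workcell import viewer
def load(n,i):
    z=np.load(f"{n}{i}.npz"); return z['p'],z['d'],viewer.camera_info(n)
def cloud(d,c):
    v,u=np.mgrid[:480,:640]; X=np.stack([(u-c['cx'])/c['fx']*d,(v-c['cy'])/c['fy']*d,d],-1)
    return (X-c['t'])@c['R']
def ray(uv,z,c):
    r=np.array([(uv[0]-c['cx'])/c['fx'],(uv[1]-c['cy'])/c['fy'],1])@c['R']; o=-c['R'].T@c['t']
    return o+r*(z-o[2])/r[2]
def rect(m):
    k=max(cv2.findContours(m.astype('uint8'),0,1)[0],key=cv2.contourArea); return cv2.minAreaRect(k)
def proj(X,c):
    x=c['R']@np.array(X)+c['t']; return x[0]/x[2]*c['fx']+c['cx'],x[1]/x[2]*c['fy']+c['cy']
E
python3 - <<'E'
from h import *
for n in("scene","top"):
    p,d,c=load(n,0); W=cloud(d,c); ok=d>0
    hsv=cv2.cvtColor(p,cv2.COLOR_RGB2HSV)
    print(n, 'board hsv',hsv[252,205] if n=='top' else hsv[245,280])
    Z=W[...,2]
    print('bench z',np.median(Z[ok&(abs(W[...,0]-.45)<.1)&(abs(Z)<.02)]))
    roi=(W[...,1]>-.0)&(W[...,1]<.3)&(W[...,0]>.3)&(W[...,0]<.55)&ok
    if n=="top":
      R=slice(215,275),slice(170,275)
      m=np.zeros(d.shape,bool); m[R]=(Z[R]>.0035)
      def wr(m,z):
        k=max(cv2.findContours(m.astype('uint8'),0,1)[0],key=cv2.contourArea)[:,0]
        q=np.array([ray(a,z,c)[:2] for a in k.astype(float)],dtype='f4')*1000
        r=cv2.minAreaRect(q); print(r); return r
      wr(m,.007)
      m2=m&(Z>.025); print('sink z',np.percentile(Z[m2],[50,95])); wr(m2,.036)
      R=slice(200,285),slice(335,490)
      for lo in (.02,.035,.04,.05):
        mm=np.zeros(d.shape,bool); mm[R]=Z[R]>lo
        k=[a for a in cv2.findContours(mm.astype('uint8'),0,1)[0] if cv2.contourArea(a)>15]
        for a in k:
          q=W[a[:,0,1],a[:,0,0]]; zz=np.median(q[:,2]); print(lo,cv2.minAreaRect((q[:,:2]*1000).astype('f4')),zz.round(3))
p,d,c=load('top',0)
a=cv2.resize(p[205:285,330:490],None,fx=5,fy=5,interpolation=2); b=cv2.resize(p[212:277,170:275],None,fx=3,fy=3,interpolation=2)
o=np.zeros((600,800,3),'uint8'); o[:400]=a; o[402:402+195,:315]=b
p,d,c=load('scene',0); b=cv2.resize(p[195:260,215:300],None,fx=3,fy=3,interpolation=2); o[402:402+195,330:330+255]=b
cv2.imwrite('pics/crop0.png',o[:,:,::-1])
E
```

```text
scene board hsv [ 75 228 121]
bench z 0.0009653704988514852
top board hsv [ 74 191  96]
bench z 0.0009592126422015926
((456.1342468261719, 87.13890838623047), (163.8525390625, 52.889713287353516), 76.06735229492188)
sink z [0.04150796 0.89038025]
((456.4737854003906, 88.48088836669922), (43.041648864746094, 25.045560836791992), 77.09809875488281)
0.02 ((449.45745849609375, -218.88851928710938), (79.31558990478516, 320.6809387207031), 14.765448570251465) 0.031
0.035 ((408.3877258300781, -125.64686584472656), (52.758636474609375, 117.15949249267578), 60.66370391845703) 0.043
0.035 ((430.3772277832031, -147.87982177734375), (71.85933685302734, 176.52857971191406), 16.97441291809082) 0.05
0.035 ((445.05633544921875, -220.03726196289062), (69.86045837402344, 320.737548828125), 14.829397201538086) 0.043
0.04 ((408.3877258300781, -125.64686584472656), (52.758636474609375, 117.15949249267578), 60.66370391845703) 0.044
0.04 ((429.7469787597656, -145.81512451171875), (71.85933685302734, 172.2111053466797), 16.97441291809082) 0.053
0.04 ((445.05633544921875, -220.03726196289062), (69.86045837402344, 320.737548828125), 14.829397201538086) 0.044
0.05 ((429.5991516113281, -145.86024475097656), (71.55023956298828, 172.2111053466797), 16.97441291809082) 0.054
```

View pics/crop0.png

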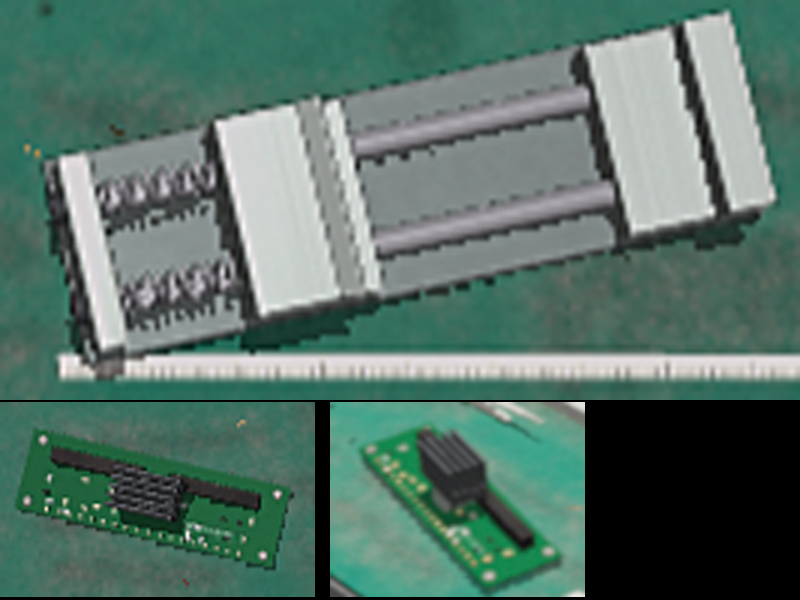

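The crop shows the headers on the world +x side, so the board's yaw is about −14°. On the holder, the lip strip is at crop (325–380, 100–295), the fixed ledge at (585–718, 28–237) and the stop top at (685–775, 12–205), giving a holder yaw of about +13°. Next I'll measure these bright patches on their known height planes.

```bash
cat > m.py <<'E'
from h import *
import sys
p,d,c=load('top',0)
print('cam',(-c['R'].T@c['t']).round(3))
def wrect(m,z,off=0.0):
    q=np.array([ray((x,y),z,c)[:2] for x,y in m],dtype='f4')*1000
    r=cv2.minAreaRect(q); return np.round(r[0],1),np.round(r[1],1),round(r[2],1),cv2.boxPoints(r).round(1).tolist()
# upscale x4 for subpixel outlines
S=4
def up(a): return cv2.resize(a,None,fx=S,fy=S,interpolation=cv2.INTER_LINEAR)
def toPix(k,x0,y0): return (k+0.5)/S-0.5+np.array([x0,y0])
x0,y0=335,200
g=up(p[200:285,335:490].max(2))
sat=up(cv2.cvtColor(p,cv2.COLOR_RGB2HSV)[200:285,335:490,1])
m=((g>175)&(sat<60)).astype('uint8')
for k in cv2.findContours(m,0,1)[0]:
    if cv2.contourArea(k)>60*S*S/2:
        kk=toPix(k[:,0].astype(float),x0,y0); print('comp',kk.mean(0).round(0),cv2.contourArea(k)/S/S)
        for z in (.030,.044,.058): print(' ',z,*wrect(kk,z))
# heat sink: black, plate: green
R=np.s_[212:280,168:278]
hs=up(cv2.cvtColor(p,cv2.COLOR_RGB2HSV)[R])
green=((hs[...,0]<80)&(hs[...,1]>165)).astype('uint8')
Z=cloud(d,c)[...,2]; zz=up(Z[R].astype('f4'))
for nm,mm,z in(('plateZ',zz>.0045,.007),('sink',zz>.03,.042)):
    mm=mm.astype('uint8'); k=max(cv2.findContours(mm,0,1)[0],key=cv2.contourArea)[:,0]
    print(nm,*wrect(toPix(k.astype(float),168,212),z))
E
python3 m.py
```

```text
cam [ 0.37  -0.074  0.89 ]
comp [423. 278.] 515.125
  0.03 [ 394.  -272.8] [  7.5 240.2] 0.1 [[390.1000061035156, -152.8000030517578], [390.3999938964844, -392.8999938964844], [397.8999938964844, -392.8999938964844], [397.6000061035156, -152.6999969482422]]
  0.044 [ 393.6 -269.6] [  7.4 236.3] 0.1 [[389.79998779296875, -151.5], [390.0, -387.70001220703125], [397.3999938964844, -387.70001220703125], [397.20001220703125, -151.5]]
  0.058 [ 393.2 -266.4] [  7.3 232.4] 0.1 [[389.3999938964844, -150.1999969482422], [389.70001220703125, -382.6000061035156], [397.0, -382.5], [396.70001220703125, -150.1999969482422]]
comp [348. 255.] 200.375
  0.03 [ 435.  -141.4] [69.5 10.2] 12.2 [[399.8999938964844, -143.8000030517578], [402.0, -153.6999969482422], [470.0, -139.10000610351562], [467.8999938964844, -129.10000610351562]]
  0.044 [ 433.9 -140.3] [68.4 10. ] 12.2 [[399.3999938964844, -142.60000610351562], [401.5, -152.39999389648438], [468.3999938964844, -138.0], [466.29998779296875, -128.1999969482422]]
  0.058 [ 432.8 -139.2] [67.3  9.9] 12.2 [[398.8999938964844, -141.5], [401.0, -151.10000
[... 2157 characters left out ...]
9998779296875]]
  0.044 [ 483.7 -366. ] [68.6 16.2] 12.4 [[448.5, -365.5], [452.0, -381.29998779296875], [519.0, -366.6000061035156], [515.5, -350.70001220703125]]
  0.058 [ 481.9 -361.2] [67.5 16. ] 12.4 [[447.20001220703125, -360.70001220703125], [450.6000061035156, -376.29998779296875], [516.5, -361.70001220703125], [513.0999755859375, -346.1000061035156]]
plateZ [457.6  88.6] [161.2  59.8] 77.6 [[411.1000061035156, 16.399999618530273], [469.5, 3.5], [504.20001220703125, 160.89999389648438], [445.79998779296875, 173.8000030517578]]
sink [447.8  89.9] [42.  11.4] 76.9 [[437.3999938964844, 70.69999694824219], [448.5, 68.0999984741211], [458.1000061035156, 109.0], [447.0, 111.5999984741211]]
```

Consistency check: the ledge centre plus 16 mm and the stop-top near edge both put the stop face at (481.9, −357.8). The jaw ledge edge comes out at 121.8 mm (expected 122) and the hood edge at 142.4 mm (expected 142). That puts the seat at about (464.7, −279.7) with yaw 12.4°, and the board at (456, 87.2) with yaw −13.5°. I'll approach with the fingers closing along the board's y.

```bash
cat > plan.py <<'E'
import numpy as np
from scipy.spatial.transform import Rotation as Ro
from workcell import observe
# pose: x,y,z mm, yaw deg (board yaw = tool yaw), tilt deg (+ = board +y end down)
def R(yaw,tilt=0): return Ro.from_euler('z',yaw,degrees=True)*Ro.from_euler('x',-tilt,degrees=True)*Ro.from_euler('x',180,degrees=True)
def now():
    s=observe(); return np.array(s['position'])*1000, Ro.from_euler('xyz',s['tool_rot'])
def row(p0,R0,p,Rt):
    return np.round(np.r_[R0.inv().apply(np.array(p)-p0)/10,(R0.inv()*Rt).as_rotvec()],3).tolist()
E
python3 - <<'E'
from plan import *
p0,R0=now(); a=np.array([194,594,231.]);b=np.array([456,87.2,130]);y0,y1=161.9,-13.5
P,Q=p0,R0
for i in range(1,6):
    f=i/5; p=a+(b-a)*f; p[2]=231 if i<4 else b[2]+(231-b[2])*(5-i)/2
    Rt=R(y0+(y1-y0)*f); print(row(P,Q,p,Rt)); P,Q=p,Rt
E
```

```text
[-8.118, -7.991, -0.011, -0.001, 0.0, 0.612]
[-11.254, -1.88, -0.0, 0.0, -0.0, 0.612]
[-10.29, 4.93, 0.0, 0.0, -0.0, 0.612]
[-5.588, 9.948, 5.05, -0.0, -0.0, 0.612]
[1.145, 11.353, 5.05, 0.0, -0.0, 0.612]
```

Request:
play_rows --pt "-1.62 -1.6 0 0 0 0.122 0.45" --pt "-3.25 -3.2 0 0 0 0.245 0.45" --pt "-4.87 -4.79 0 0 0 0.367 0.45" --pt "-6.5 -6.39 0 0 0 0.49 0.45" --pt "-8.12 -7.99 0 0 0 0.612 0.45"

```text
clock: 0.6
position: [0.2468, 0.4919, 0.2311]
tool_rot: [-3.141, 0.0, 2.209]
force: [-0.7, 0.1, 0.7]
grip_width: 0.0616
finger_force: 0.0
```

Request:
play_rows --pt "-2.25 -0.38 0 0 0 0.122 0.45" --pt "-4.5 -0.75 0 0 0 0.245 0.45" --pt "-6.75 -1.13 0 0 0 0.367 0.45" --pt "-9.0 -1.5 0 0 0 0.49 0.45" --pt "-11.25 -1.88 0 0 0 0.612 0.45"

```text
clock: 1.1
position: [0.2992, 0.3906, 0.2311]
tool_rot: [-3.141, 0.0, 1.597]
force: [0.3, 0.2, 0.0]
grip_width: 0.0621
finger_force: 0.0
```

Request:
play_rows --pt "-2.06 0.99 0 0 0 0.122 0.45" --pt "-4.12 1.97 0 0 0 0.245 0.45" --pt "-6.17 2.96 0 0 0 0.367 0.45" --pt "-8.23 3.94 0 0 0 0.49 0.45" --pt "-10.29 4.93 0 0 0 0.612 0.45"

```text
clock: 1.6
position: [0.3516, 0.2893, 0.2312]
tool_rot: [-3.142, 0.0, 0.985]
force: [-0.7, 0.7, 0.5]
grip_width: 0.0617
finger_force: 0.0
```

Request:
play_rows --pt "-1.12 1.99 1.01 0 0 0.122 0.45" --pt "-2.24 3.98 2.02 0 0 0.245 0.45" --pt "-3.35 5.97 3.03 0 0 0.367 0.45" --pt "-4.47 7.96 4.04 0 0 0.49 0.45" --pt "-5.59 9.95 5.05 0 0 0.612 0.45"

```text
clock: 2.1
position: [0.4041, 0.1881, 0.1804]
tool_rot: [3.142, 0.0, 0.373]
force: [0.8, -0.9, -0.6]
grip_width: 0.062
finger_force: 0.0
```

Request:
play_rows --pt "0.23 2.27 1.01 0 0 0.122 0.45" --pt "0.46 4.54 2.02 0 0 0.245 0.45" --pt "0.69 6.81 3.03 0 0 0.367 0.45" --pt "0.92 9.08 4.04 0 0 0.49 0.45" --pt "1.15 11.35 5.05 0 0 0.612 0.45"

```text
clock: 2.6
position: [0.4567, 0.0868, 0.1298]
tool_rot: [3.141, 0.0, -0.239]
force: [0.2, 0.4, 0.3]
grip_width: 0.0621
finger_force: 0.0
```

Request:
play_rows --pt "0 0 3.0 0 0 0 0.45" --pt "-0.03 0 6.0 0 0 0 0.45" --pt "-0.05 0 9.0 0 0 0 0.45" --pt "-0.05 0 10.8 0 0 0 0.45" --pt "-0.05 0 11.4 0 0 0 0.45"

```text
clock: 3.1
position: [0.455, 0.0874, 0.0147]
tool_rot: [3.14, 0.002, -0.235]
force: [0.4, 0.3, 0.2]
grip_width: 0.0623
finger_force: 0.0
```

```bash
python3 - <<'E'
from h import *
o=[]
for n,(a,b,x,y) in dict(scene=(150,270,180,340),top=(195,285,160,280)).items():
    p,d=viewer.grab_frame(n); np.savez(f"{n}1.npz",p=p,d=d); o.append(cv2.resize(p[a:b,x:y],(400,300),interpolation=2))
cv2.imwrite('pics/grasp.png',np.hstack(o)[:,:,::-1])
E
```

```text
(no output)
```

View pics/grasp.png

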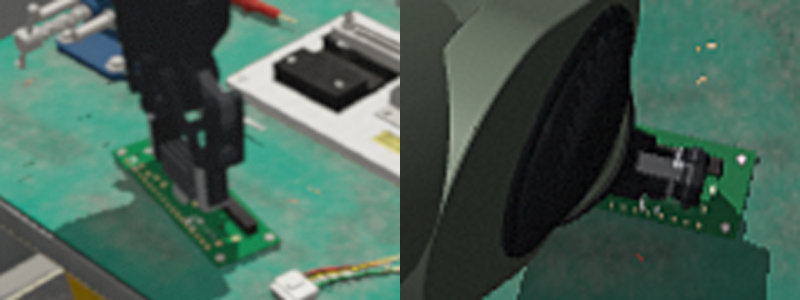

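Left (scene view) shows the fingers straddling the sink near (195,180), clear of the header. Right (top view) shows the sink between the fingers at (665,165). Closing now.

Request:
play_rows --pt "0 0 0 0 0 0 0" --pt "0 0 0 0 0 0 -0.5" --pt "0 0 0 0 0 0 -0.5" --pt "0 0 0 0 0 0 -0.5" --pt "0 0 0 0 0 0 -0.5" --squeeze 60

```text
clock: 3.7
position: [0.4564, 0.088, 0.0174]
tool_rot: [-3.141, -0.001, -0.234]
force: [-1.6, -0.2, 8.1]
grip_width: 0.0386
finger_force: 59.2
```

Request:
play_rows --pt "0 0 0 0 0 0 -0.5" --pt "0 0 -1 0 0 0 -0.5" --pt "0 0 -3 0 0 0 -0.5" --pt "0 0 -5 0 0 0 -0.5" --pt "0 0 -7 0 0 0 -0.5" --squeeze 60

```text
clock: 4.2
position: [0.4559, 0.0879, 0.0881]
tool_rot: [-3.141, -0.0, -0.234]
force: [-0.2, 0.3, -1.0]
grip_width: 0.039
finger_force: 60.8
```

```bash
cat >> plan.py <<'E'
uy=np.array([-.2147,.9767,0]);seat=np.array([464.7,-279.7,36.]);H=11.4
def tcp(dy,z,tilt,yaw=12.4,h=H,dx=0):
    "board centre at seat+dy along holder y, height z"
    c=seat+dy*uy+dx*np.array([.9767,.2147,0]); c[2]=z; Rt=R(yaw,tilt)
    return c+Rt.apply([0,0,-h]),Rt
E
python3 - <<'E'
from plan import *
from workcell import observe
s=observe();print(s['position'],s['tool_rot'],s['force'])
P,Q=now(); p1,_=tcp(-40,120,9)
for f,t,y,z in((.45,0,0,131),(.9,5,10,131),(1,9,12.4,p1[2])):
    p=P*(1-f)+p1*f if f==.45 else pa+(p1-pa)*((f-.45)/.55); p[2]=z
    if f==.45: pa=p.copy(); P0,Q0=P,Q
    Rt=R(y,t); print(row(P0,Q0,p,Rt)); P0,Q0=p,Rt
E
```

```text
[0.45587764 0.08790019 0.08809406] [-3.14113611e+00 -3.72651556e-04 -2.34306191e-01] [-0.2327148   0.29796693 -1.0236572 ]
[4.977, 17.544, -4.297, -0.0, -0.0, -0.234]
[0.766, 18.222, 0.0, -0.087, 0.008, -0.174]
[-0.535, 4.004, 0.324, -0.07, 0.005, -0.042]
```

Request:
play_rows --pt "0.6 2.2 -1.5 0 0 -0.03 -0.5" --pt "1.7 5.9 -3 0 0 -0.08 -0.5" --pt "2.8 9.8 -4.3 0 0 -0.13 -0.5" --pt "3.9 13.7 -4.3 0 0 -0.182 -0.5" --pt "4.98 17.54 -4.3 0 0 -0.234 -0.5"

```text
clock: 4.7
position: [0.4637, -0.0958, 0.1308]
tool_rot: [-3.141, -0.002, 0.002]
force: [0.3, -0.3, -0.9]
grip_width: 0.039
finger_force: 60.8
```

Request:
play_rows --pt "0.17 3.95 0 -0.017 0 -0.035 -0.5" --pt "0.33 7.85 0 -0.035 0 -0.07 -0.5" --pt "0.49 11.6 0 -0.052 0 -0.105 -0.5" --pt "0.64 15.1 0 -0.07 0.005 -0.14 -0.5" --pt "0.77 18.22 0 -0.087 0.008 -0.174 -0.5"

```text
clock: 5.2
position: [0.471, -0.2784, 0.1306]
tool_rot: [3.053, -0.001, 0.175]
force: [-1.0, 0.3, -1.0]
grip_width: 0.039
finger_force: 60.9
```

Request:
play_rows --pt "-0.23 1.9 0.1 -0.023 0 -0.02 -0.5" --pt "-0.42 3.2 0.2 -0.046 0.003 -0.03 -0.5" --pt "-0.53 4.0 0.32 -0.07 0.005 -0.042 -0.5" --pt "-0.53 4.0 0.32 -0.07 0.005 -0.042 -0.5" --pt "-0.53 4.0 0.32 -0.07 0.005 -0.042 -0.5"

```text
clock: 5.7
position: [0.4733, -0.3157, 0.1295]
tool_rot: [2.985, -0.0, 0.217]
force: [-0.1, -0.0, -1.0]
grip_width: 0.0389
finger_force: 60.9
```

```bash
python3 - <<'E'
from h import *
from plan import *
P,Q=now(); print(P,Q.as_euler('xyz',degrees=True)); Hh=H
c0=P-Q.apply([0,0,-Hh]) if 0 else P-Q.apply([0,0,-1])*Hh
print('board centre est',c0)
o=[]
for n,(a,b,x,y) in dict(scene=(220,400,300,540),top=(150,300,330,530)).items():
    p,d=viewer.grab_frame(n); np.savez(f"{n}2.npz",p=p,d=d); c=viewer.camera_info(n)
    im=cv2.resize(p[a:b,x:y],(400,300),interpolation=2)
    Rb=Q*Ro.from_euler('x',180,degrees=True)
    for sx in(-25,25):
        for sy in(-80,80):
            u,v=proj((c0+Rb.apply([sx,sy,1]))/1000,c); cv2.circle(im,(int((u-x+.5)*400/(y-x)),int((v-a+.5)*300/(b-a))),3,(255,0,0),1); print(n,sx,sy,round(u,1),round(v,1))
    o.append(im)
cv2.imwrite('pics/hold.png',np.hstack(o)[:,:,::-1])
E
```

```text
[ 473.25403879 -315.7331547   129.52725219] [ 1.71034597e+02 -5.65221975e-03  1.24436022e+01]
board centre est [ 473.63793268 -317.46773513  118.26653036]
scene -25 -80 522.0 306.9
scene -25 80 401.1 278.2
scene 25 -80 534.5 282.6
scene 25 80 417.0 257.3
top -25 -80 515.8 230.4
top -25 80 415.9 252.9
top 25 -80 508.0 200.0
top 25 80 408.8 223.0
```

View pics/hold.png

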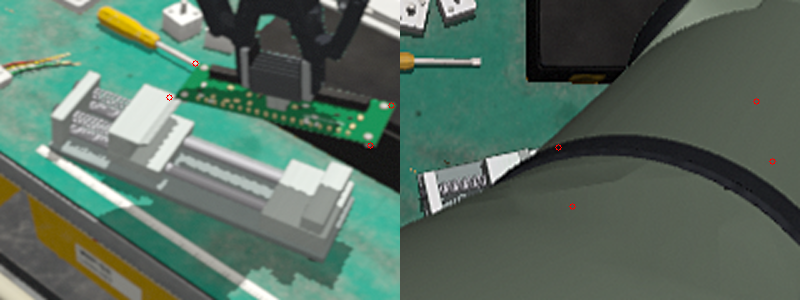

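The scene half (left) shows the held board's plate close to the predicted red corners: (370,146), (392,102), (195,65) and (170,97). The arm hides the board in the top half. I'll fit the plate in the scene depth.

```bash
cat > fit.py <<'E'
from h import *
from plan import *
import sys
def fit(i,roi,P,Q):
    p,d,c=load('scene',i); W=cloud(d,c)*1000
    hs=cv2.cvtColor(p,cv2.COLOR_RGB2HSV); m=np.zeros(d.shape,bool); m[roi]=True
    Rb=Q*Ro.from_euler('x',180,degrees=True); c0=P-Rb.apply([0,0,H])
    L=Rb.inv().apply((W-c0).reshape(-1,3)).reshape(W.shape)   # board-local coordinates
    g=m&(d>0)&(hs[...,0]>50)&(hs[...,0]<80)&(hs[...,1]>150)&(abs(L[...,2])<12)&(abs(L[...,0])<40)&(abs(L[...,1])<100)
    X=L[g]; 
    for _ in range(3):
        a=np.c_[X[:,:2],np.ones(len(X))]; k=np.linalg.lstsq(a,X[:,2],rcond=None)[0]; r=X[:,2]-a@k; X=X[abs(r)<max(1.5,2*r.std())]
    print(g.sum(),'plane slope x,y (deg)',np.degrees(k[:2]).round(2),'top z at centre',k[2].round(2),'res',r.std().round(2))
    q=L[g][:,:2].astype('f4'); print('extent pct', np.percentile(q,[.5,99.5],axis=0).round(1)); 
    r=cv2.minAreaRect(cv2.convexHull(q)); print(r, cv2.boxPoints(r).round(1).tolist())
if __name__=='__main__':
    P=np.array([473.25,-315.73,129.53]);Q=Ro.from_euler('xyz',[171.03,-.006,12.44],degrees=True)
    fit(2,np.s_[230:330,380:560],P,Q)
    p,d,c=load('scene',0); W=cloud(d,c)*1000
    for a,z in((seat-88*uy,44),(seat-66*uy,30),(seat+77*uy,50)):
        u,v=map(int,np.round(proj(np.r_[a[:2],z]/1000,c))); print('scene check z',z,np.median(W[v-1:v+2,u-1:u+2,2]).round(1))
E
python3 fit.py
```

```text
1326 plane slope x,y (deg) [-0.5  -0.02] top z at centre 0.84 res 0.72
extent pct [[-24.4 -81.9]
 [ 25.5  76.4]]
((-1.7010421752929688, -2.9657363891601562), (52.36548614501953, 160.67059326171875), 3.095496416091919) [[-32.20000076293945, 75.80000305175781], [-23.5, -84.5999984741211], [28.799999237060547, -81.80000305175781], [20.100000381469727, 78.69999694824219]]
scene check z 44 44.8
scene check z 30 30.2
scene check z 50 54.0
```

```bash
python3 - <<'E'
from fit import *
for yaw in(-13.5,): 
    Q=R(yaw,0); fit(0,np.s_[195:260,215:300],np.array([456,87.2,6+H]),Q)
# yaw in hand from long edges: per-y-slice min/max x of green in frame 2 and 0
for i,P,Q,roi in((2,np.array([473.25,-315.73,129.53]),Ro.from_euler('xyz',[171.03,-.006,12.44],degrees=True),np.s_[230:330,380:560]),(0,np.array([456,87.2,6+H]),R(-13.5),np.s_[195:260,215:300])):
    p,d,c=load('scene',i); hs=cv2.cvtColor(p,cv2.COLOR_RGB2HSV)
    Rb=Q*Ro.from_euler('x',180,degrees=True); c0=P-Rb.apply([0,0,H]); n=Rb.apply([0,0,1]); o=-c['R'].T@c['t']*1000
    v,u=np.mgrid[:480,:640]; r=np.stack([(u-c['cx'])/c['fx'],(v-c['cy'])/c['fy'],np.ones(u.shape)],-1)@c['R']
    t=((c0+n-o)@n)/(r@n); X=o+r*t[...,None]; L=Rb.inv().apply((X-c0).reshape(-1,3)).reshape(X.shape)
    g=(hs[...,0]>50)&(hs[...,0]<80)&(hs[...,1]>150)&(abs(L[...,0])<35)&(abs(L[...,1])<95); mm=np.zeros_like(g); mm[roi]=1; q=L[g&mm]
    lo=[(y,np.percentile(q[abs(q[:,1]-y)<3][:,0],2)) for y in range(-72,73,8)]; lo=np.array(lo)
    k=np.polyfit(lo[:,0],lo[:,1],1); print(i,'near edge: yaw deg',np.degrees(-k[0]).round(2),'x0',k[1].round(1), lo[:,1].round(1))
    print(' ends y by x:',[(x,np.percentile(q[abs(q[:,0]-x)<3][:,1],[1,99]).round(1).tolist()) for x in(-20,-10,0,20)])
E
```

```text
629 plane slope x,y (deg) [-0.18 -0.08] top z at centre 1.17 res 1.03
extent pct [[-22.7 -80.6]
 [ 27.6  82. ]]
((2.5758132934570312, 0.8826065063476562), (50.92235565185547, 165.65162658691406), 0.5747223496437073) [[-23.700000762939453, 83.4000015258789], [-22.100000381469727, -82.19999694824219], [28.899999618530273, -81.69999694824219], [27.200000762939453, 84.0]]
2 near edge: yaw deg -1.19 x0 -22.8 [-23.3 -24.3 -23.5 -23.3 -23.6 -23.5 -23.7 -23.7 -23.7 -22.7 -21.9 -22.3
 -22.5 -22.8 -23.1 -22.9 -22.7 -22.4 -16.9]
 ends y by x: [(-20, [-82.2, 74.8]), (-10, [-82.1, 76.0]), (0, [-82.4, 75.5]), (20, [-81.8, 76.3])]
0 near edge: yaw deg 0.17 x0 -21.4 [-21.1 -21.3 -21.8 -21.3 -21.1 -20.7 -21.8 -22.1 -21.1 -21.4 -21.5 -21.7
 -20.9 -20.2 -21.2 -21.3 -22.1 -22.4 -21.9]
 ends y by x: [(-20, [-79.3, 76.7]), (-10, [-80.3, 79.2]), (0, [-80.2, 79.5]), (20, [-78.5, -57.7])]
```

Tilt and height in hand match the plan, and the lateral errors are a few mm at most, which force will resolve. Next I'll plan the descent in front of the lip and the advance under the hood.

```bash
python3 - <<'E'
from plan import *
P,Q=now(); print(P)
A=tcp(-40,85,9);B=tcp(-40,50,9); C=tcp(-15,50,9)
for n,(S,T) in dict(d1=((P,Q),A),d2=((P,Q),B),adv=(B,C),push10=(B,tcp(-5,50,9))).items(): print(n,row(*S,*T))
E
```

```text
[ 473.30638309 -316.04892363  129.57965431]
d1 [-0.061, -0.434, 3.305, -0.0, -0.0, 0.001]
d2 [-0.062, -0.98, 6.762, -0.0, -0.0, 0.001]
adv [0.0, -2.469, -0.391, 0.0, 0.0, 0.0]
push10 [0.0, -3.457, -0.548, 0.0, 0.0, 0.0]
```

Request:
play_rows --pt "-0.06 -0.2 1.6 0 0 0 -0.5" --pt "-0.06 -0.43 3.3 0 0 0 -0.5" --pt "-0.06 -0.72 5.0 0 0 0 -0.5" --pt "-0.06 -0.92 6.3 0 0 0 -0.5" --pt "-0.06 -0.98 6.76 0 0 0 -0.5"

```text
clock: 6.3
position: [0.4723, -0.3175, 0.0602]
tool_rot: [2.985, 0.001, 0.216]
force: [0.2, -0.8, -1.4]
grip_width: 0.0385
finger_force: 60.9
```

```bash
python3 - <<'E'
from h import *
from plan import *
P,Q=now(); Rb=Q*Ro.from_euler('x',180,degrees=True); c0=P-Rb.apply([0,0,H]); print(P,c0,(c0-seat)@uy,(c0-seat)@[.9767,.2147,0])
p,d=viewer.grab_frame('scene'); np.savez("scene3.npz",p=p,d=d)
cv2.imwrite('pics/s3.png',cv2.resize(p[240:380,320:520],(800,560),interpolation=2)[:,:,::-1])
E
```

```text
[ 472.29755658 -317.5179765    60.19762324] [ 472.6688672  -319.25264833   48.93649354] -40.34198741387629 -0.708761003923609
```

View pics/s3.png

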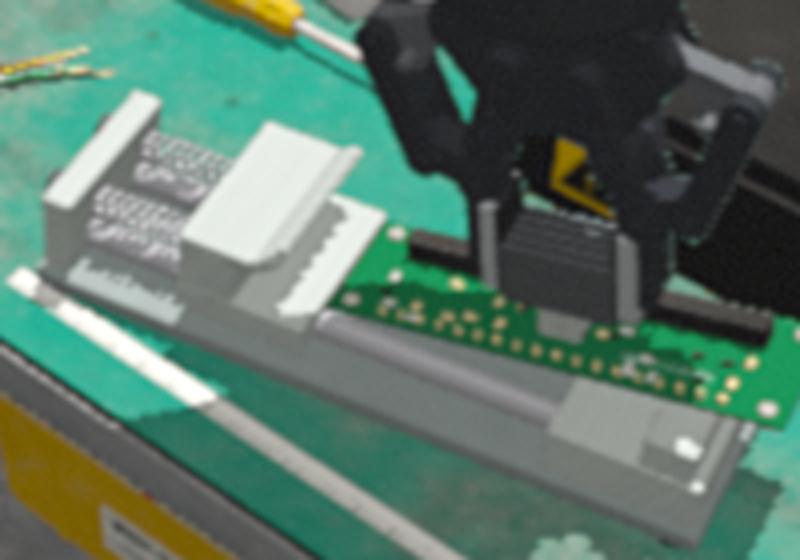

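The board's jaw end sits just outside the jaw ledge edge near (345,270), slightly above it. The −y end is raised over the stop near (770,410). I'll rise 1.5 mm and advance.

```bash
python3 - <<'E'
from plan import *
P,Q=now()
print(row(P,Q,*tcp(-40,50.5,9)));
for dy in(-25,-15,-11): print(dy,row(P,Q,*tcp(dy,50.5,9)))
E
```

```text
[0.076, -0.025, -0.16, -0.001, 0.001, -0.0]
-25 [0.076, -1.507, -0.394, -0.001, 0.001, -0.0]
-15 [0.076, -2.495, -0.549, -0.001, 0.001, -0.0]
-11 [0.076, -2.89, -0.612, -0.001, 0.001, -0.0]
```

Request:
play_rows --pt "0.07 -0.02 -0.16 0 0 0 -0.5" --pt "0.07 -0.6 -0.25 0 0 0 -0.5" --pt "0.07 -1.2 -0.35 0 0 0 -0.5" --pt "0.07 -1.8 -0.44 0 0 0 -0.5" --pt "0.07 -2.2 -0.5 0 0 0 -0.5"

```text
clock: 6.85
position: [0.4685, -0.295, 0.063]
tool_rot: [2.984, -0.0, 0.217]
force: [0.6, 0.5, -1.6]
grip_width: 0.0388
finger_force: 60.9
```

Request:
play_rows --pt "0 -0.3 -0.05 0 0 0 -0.5" --pt "0 -0.6 -0.09 0 0 0 -0.5" --pt "0 -0.9 -0.14 0 0 0 -0.5" --pt "0 -1.1 -0.17 0 0 0 -0.5" --pt "0 -1.2 -0.19 0 0 0 -0.5"

```text
clock: 7.35
position: [0.466, -0.2845, 0.0629]
tool_rot: [2.983, -0.001, 0.216]
force: [1.3, -4.5, -3.3]
grip_width: 0.0388
finger_force: 60.7
```

```bash
cat > st.py <<'E'
from plan import *
def st():
    s=observe(); P,Q=now(); Rb=Q*Ro.from_euler('x',180,degrees=True); c0=P-Rb.apply([0,0,H]); f=np.array(s['force']);ux=np.array([.9767,.2147,0])
    print('t',s['clock'].round(2),'dy',((c0-seat)@uy).round(1),'dx',((c0-seat)@ux).round(1),'z',c0[2].round(1),'rpy',Q.as_euler('xyz',degrees=True).round(2),'F ux,uy,z',(f@ux).round(1),(f@uy).round(1),f[2].round(1),'grip',s['grip_width'])
    return P,Q
if __name__=='__main__': st()
E
python3 st.py
```

```text
Traceback (most recent call last):
  File "st.py", line 6, in <module>
    if __name__=='__main__': st()
                             ~~^^
  File "st.py", line 4, in st
    print('t',s['clock'].round(2),'dy',((c0-seat)@uy).round(1),'dx',((c0-seat)@ux).round(1),'z',c0[2].round(1),'rpy',Q.as_euler('xyz',degrees=True).round(2),'F ux,uy,z',(f@ux).round(1),(f@uy).round(1),f[2].round(1),'grip',s['grip_width'])
              ^^^^^^^^^^^^^^^^
AttributeError: 'float' object has no attribute 'round'
```

```bash
sed -i "s/s\['clock'\].round(2)/round(s['clock'],2)/" st.py; python3 st.py
```

```text
t 7.35 dy -6.8 dx 0.2 z 51.7 rpy [ 1.7093e+02 -3.0000e-02  1.2370e+01] F ux,uy,z 0.3 -4.7 -3.3 grip 0.03879647700439205
```

```bash
python3 - <<'E'
from plan import *
P,Q=now()
for dy in(0,5,11): print(dy,row(P,Q,*tcp(dy,50.8,9)))
E
```

```text
0 [-0.021, -0.682, -0.02, 0.001, -0.0, -0.001]
5 [-0.021, -1.176, -0.099, 0.001, -0.0, -0.001]
11 [-0.022, -1.768, -0.193, 0.001, -0.0, -0.001]
```

Request:
play_rows --pt "0 -0.25 0.04 0 0 0 -0.5" --pt "0 -0.5 0.02 0 0 0 -0.5" --pt "0 -0.75 -0.03 0 0 0 -0.5" --pt "0 -1.0 -0.07 0 0 0 -0.5" --pt "0 -1.2 -0.1 0 0 0 -0.5"

```text
clock: 7.85
position: [0.4636, -0.2731, 0.0622]
tool_rot: [2.983, -0.001, 0.216]
force: [1.2, -6.6, -0.9]
grip_width: 0.0388
finger_force: 60.9
```

Request:
play_rows --pt "0 -0.2 -0.03 0 0 0 -0.5" --pt "0 -0.4 -0.06 0 0 0 -0.5" --pt "0 -0.6 -0.09 0 0 0 -0.5" --pt "0 -0.6 -0.09 0 0 0 -0.5" --pt "0 -0.6 -0.09 0 0 0 -0.5"

```text
clock: 8.35
position: [0.4623, -0.2673, 0.0622]
tool_rot: [2.983, -0.001, 0.216]
force: [0.3, -6.6, -0.4]
grip_width: 0.0389
finger_force: 61.2
```

```bash
python3 - <<'E'
from h import *
from st import *
P,Q=st()
p,d=viewer.grab_frame('scene'); np.savez("scene4.npz",p=p,d=d)
cv2.imwrite('pics/s4.png',cv2.resize(p[240:380,320:520],(800,560),interpolation=2)[:,:,::-1])
E
```

```text
t 8.35 dy 10.8 dx 0.3 z 50.9 rpy [ 1.709e+02 -6.000e-02  1.235e+01] F ux,uy,z -1.1 -6.5 -0.4 grip 0.03894219989305873
```

View pics/s4.png

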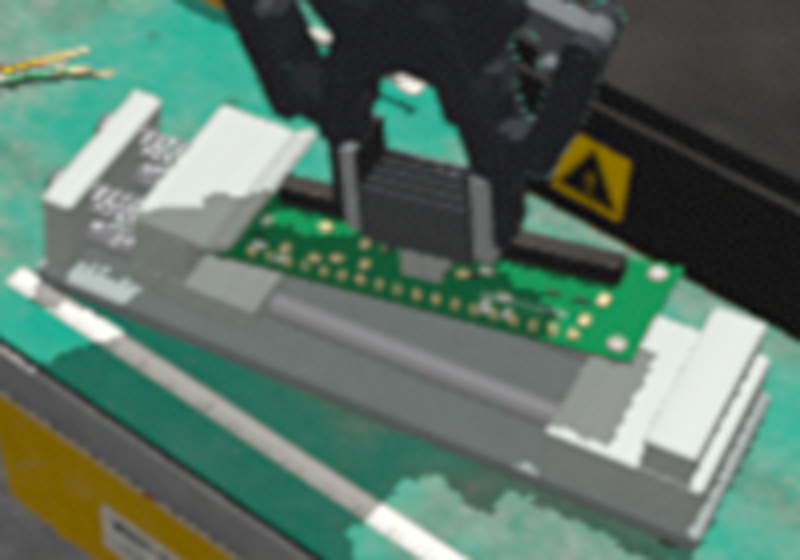

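The jaw is pushed back, the board's end is under the hood near (270,220), and the raised end at (650,310) is inside the stop near (700,380). Next, level and lower it.

```bash
python3 - <<'E'
from st import *
P,Q=st()
B=None
for t in(9,7.2,5.4,3.6,1.8,0):
    r=np.radians(t); T=tcp(10.2-.3*(9-t)/9,31.5+76*np.sin(r)+6*np.cos(r),t,dx=.3)
    print(t,row(P,Q,*T))
E
```

```text
t 8.4 dy 10.8 dx 0.3 z 50.9 rpy [ 1.709e+02 -6.000e-02  1.235e+01] F ux,uy,z -1.3 -7.0 -0.4 grip 0.03918034490655372
9 [-0.001, 0.039, 0.169, 0.002, -0.001, -0.001]
7.2 [-0.001, 0.043, 0.402, 0.033, -0.001, -0.001]
5.4 [-0.001, 0.048, 0.637, 0.065, -0.001, -0.001]
3.6 [-0.001, 0.052, 0.874, 0.096, -0.001, -0.001]
1.8 [-0.001, 0.056, 1.114, 0.127, -0.001, -0.001]
0 [-0.002, 0.06, 1.355, 0.159, -0.001, -0.001]
```

Request:
play_rows --pt "0 0.03 0.17 0 0 0 -0.5" --pt "0 0.04 0.29 0.017 0 0 -0.5" --pt "0 0.04 0.4 0.033 0 0 -0.5" --pt "0 0.045 0.52 0.049 0 0 -0.5" --pt "0 0.048 0.64 0.065 0 0 -0.5"

```text
clock: 8.9
position: [0.4627, -0.2688, 0.0557]
tool_rot: [3.048, -0.001, 0.216]
force: [2.9, -6.9, -4.5]
grip_width: 0.0388
finger_force: 60.9
```

```bash
python3 - <<'E'
from st import *
P,Q=st()
for t in(3.6,1.8,0):
    r=np.radians(t); T=tcp(10.2-.3*(9-t)/9,31.5+76*np.sin(r)+6*np.cos(r),t,dx=.3)
    print(t,row(P,Q,*T))
E
```

```text
t 8.9 dy 10.0 dx 0.5 z 44.4 rpy [ 1.7465e+02 -6.0000e-02  1.2350e+01] F ux,uy,z 1.3 -7.3 -4.5 grip 0.038799285082609984
3.6 [-0.014, 0.016, 0.213, 0.031, -0.001, -0.001]
1.8 [-0.015, 0.036, 0.451, 0.062, -0.001, -0.001]
0 [-0.015, 0.055, 0.692, 0.093, -0.001, -0.001]
```

Request:
play_rows --pt "0 0.01 0.11 0.016 0 0 -0.5" --pt "0 0.016 0.21 0.031 0 0 -0.5" --pt "0 0.03 0.34 0.048 0 0 -0.5" --pt "0 0.036 0.45 0.062 0 0 -0.5" --pt "0 0.05 0.58 0.078 0 0 -0.5"

```text
clock: 9.4
position: [0.4629, -0.2699, 0.05]
tool_rot: [3.126, -0.001, 0.215]
force: [1.3, -5.6, -4.6]
grip_width: 0.0391
finger_force: 61.1
```

Request:
play_rows --pt "0 0 0.07 0.008 0 0 -0.5" --pt "0 0 0.12 0.016 0 0 -0.5" --pt "0 0 0.12 0.016 0 0 -0.5" --pt "0 0 0.12 0.016 0 0 -0.5" --pt "0 0 0.12 0.016 0 0 -0.5"

```text
clock: 9.9
position: [0.4629, -0.27, 0.0488]
tool_rot: [3.141, -0.001, 0.215]
force: [1.4, -6.4, -4.0]
grip_width: 0.0391
finger_force: 61.2
```

```bash
python3 - <<'E'
from h import *
from st import *
P,Q=st()
p,d=viewer.grab_frame('scene'); np.savez("scene5.npz",p=p,d=d)
import fit; fit.fit(5,np.s_[260:350,370:500],P,Q)
cv2.imwrite('pics/s5.png',cv2.resize(p[240:380,320:520],(800,560),interpolation=2)[:,:,::-1])
E
```

```text
t 9.9 dy 9.9 dx 0.3 z 37.4 rpy [ 1.7998e+02 -5.0000e-02  1.2340e+01] F ux,uy,z -0.0 -6.5 -4.0 grip 0.03914968640079317
1007 plane slope x,y (deg) [-0.53 -0.15] top z at centre 1.18 res 0.87
extent pct [[-22.8 -81. ]
 [ 23.3  66.5]]
((0.004497528076171875, -6.004768371582031), (48.6897087097168, 150.6345977783203), 1.0672683715820312) [[-25.700000762939453, 68.80000305175781], [-22.899999618530273, -81.80000305175781], [25.700000762939453, -80.9000015258789], [22.899999618530273, 69.80000305175781]]
```

View pics/s5.png

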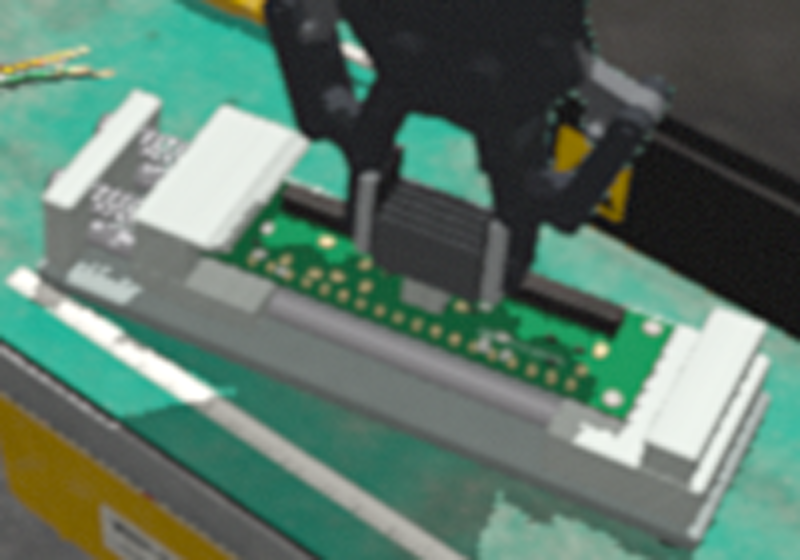

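The board is level between jaw and stop, with its −y end near (635,380) and a gap before the stop. Next: lower it to the ledges, then back off towards the stop.

Request:
play_rows --pt "0 0.1 0.05 0 0 0 -0.5" --pt "0 0.25 0.08 0 0 0 -0.5" --pt "0 0.4 0.1 0 0 0 -0.5" --pt "0 0.5 0.12 0 0 0 -0.5" --pt "0 0.5 0.12 0 0 0 -0.5"

```text
clock: 10.45
position: [0.464, -0.2749, 0.0478]
tool_rot: [3.141, -0.001, 0.215]
force: [1.3, -5.6, 1.4]
grip_width: 0.0392
finger_force: 61.8
```

```bash
python3 st.py
```

```text
t 10.45 dy 4.8 dx 0.4 z 36.4 rpy [ 1.7999e+02 -6.0000e-02  1.2340e+01] F ux,uy,z 0.0 -5.8 1.4 grip 0.03915434409860657
```

Request:
play_rows --pt "0 0.06 0.01 0 0 0 -0.5" --pt "0 0.12 0.02 0 0 0 -0.5" --pt "0 0.17 0.03 0 0 0 -0.5" --pt "0 0.2 0.03 0 0 0 -0.5" --pt "0 0.2 0.03 0 0 0 -0.5"

```text
clock: 10.95
position: [0.4645, -0.2766, 0.0475]
tool_rot: [-3.142, -0.001, 0.215]
force: [0.8, -5.5, 0.1]
grip_width: 0.0389
finger_force: 61.8
```

```bash
python3 st.py
```

```text
t 10.95 dy 3.0 dx 0.4 z 36.1 rpy [-1.800e+02 -6.000e-02  1.234e+01] F ux,uy,z -0.4 -5.6 0.1 grip 0.03889692183148917
```

Request:
play_rows --pt "0 0.05 0.01 0 0 0 -0.5" --pt "0 0.1 0.02 0 0 0 -0.5" --pt "0 0.15 0.02 0 0 0 -0.5" --pt "0 0.15 0.02 0 0 0 -0.5" --pt "0 0.15 0.02 0 0 0 -0.5"

```text
clock: 11.45
position: [0.4647, -0.2776, 0.0474]
tool_rot: [-3.141, -0.001, 0.216]
force: [-0.2, -2.1, 7.8]
grip_width: 0.0391
finger_force: 62.6
```

```bash
python3 st.py
```

```text
t 11.45 dy 2.1 dx 0.5 z 36.0 rpy [-1.7995e+02 -6.0000e-02  1.2370e+01] F ux,uy,z -0.7 -2.0 7.8 grip 0.03909059906505402
```

Both the stop and the ledges are touched. Releasing and withdrawing.

Request:
play_rows --pt "0 0 -0.05 0 0 0 -0.3" --pt "0 0 -0.05 0 0 0 0.1" --pt "0 0 -0.05 0 0 0 0.4" --pt "0 0 -0.05 0 0 0 0.4" --pt "0 0 -0.05 0 0 0 0.4" --squeeze 20

```text
clock: 11.95
position: [0.4643, -0.2769, 0.0473]
tool_rot: [-3.139, 0.0, 0.216]
force: [-0.6, 0.4, -0.3]
grip_width: 0.0595
finger_force: 0.0
```

Request:
play_rows --pt "0 0 -1 0 0 0 0.4" --pt "0 0 -3 0 0 0 0.4" --pt "0 0 -6 0 0 0 0.4" --pt "0 0 -10 0 0 0 0.4" --pt "0 0 -14 0 0 0 0.4"

```text
clock: 12.45
position: [0.4639, -0.2773, 0.1894]
tool_rot: [-3.14, 0.0, 0.216]
force: [0.5, 0.3, 0.3]
grip_width: 0.0598
finger_force: 0.0
```

Request:
play_rows --pt "0 4 -2 0 0 0 0.4" --pt "0 8 -4 0 0 0 0.4" --pt "0 12 -4 0 0 0 0.4" --pt "0 15 -4 0 0 0 0.4" --pt "0 16 -4 0 0 0 0.4"

```text
clock: 12.95
position: [0.498, -0.4365, 0.2277]
tool_rot: [-3.141, 0.0, 0.214]
force: [0.3, -0.2, 0.1]
grip_width: 0.06
finger_force: 0.0
```

```bash
python3 - <<'E'
from h import *
from st import *
o=[]
st()
for n,(a,b,x,y) in dict(scene=(240,380,320,520),top=(190,295,330,490)).items():
    p,d=viewer.grab_frame(n); np.savez(f"{n}6.npz",p=p,d=d); o.append(cv2.resize(p[a:b,x:y],(400,280),interpolation=2))
cv2.imwrite('pics/s6.png',np.hstack(o)[:,:,::-1])
import fit; fit.fit(6,np.s_[260:350,370:500],seat+[0,0,H],R(12.4))
E
```

```text
t 12.95 dy -160.3 dx -1.1 z 216.3 rpy [-1.7997e+02  2.0000e-02  1.2250e+01] F ux,uy,z 0.3 -0.2 0.1 grip 0.060002632121729085
1090 plane slope x,y (deg) [-0.42 -0.19] top z at centre 1.85 res 0.91
extent pct [[-23.3 -78.2]
 [ 22.7  67.3]]
((0.21814537048339844, -5.031486511230469), (49.73067855834961, 148.0980682373047), 0.787018895149231) [[-25.700000762939453, 68.69999694824219], [-23.600000381469727, -79.4000015258789], [26.100000381469727, -78.69999694824219], [24.100000381469727, 69.4000015258789]]
```

View pics/s6.png

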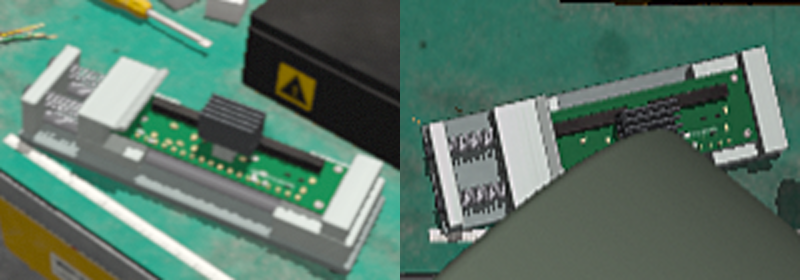

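The board is level: slope is under 0.5° and the plate top is about 37 mm after the 1 mm depth bias. It sits against the stop at (325,205) in the scene half and under the hood at (150,100), centred in width, with the robot clear. Handing in.

```bash
python3 -c "
from workcell import bot; print(bot.job_done())"
```

```text
the job is handed in; nothing more can be done
None
```

The adapter board is clipped into the holder, components up: level on both ledges, held between the sprung jaw and the fixed stop, and centred in width. I handed the job in at about 13 s with the robot clear; no verdict came back.

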